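# Slide the locked drill guide to its square stop

### The arm

A 6-joint arm with a two-finger parallel gripper is mounted at the origin on the work surface. World frame = base frame: x ahead of the robot, y to its left, z up, the work surface at z = 0. Lengths are in m, angles in rad, forces in N, time in s.
With the tool pointing down it reaches from about 0.275 to 1 m from the base axis. Payload 8.4 kg.
Tool frame: the origin (TCP) lies on the centre line of the jaws, within the pads' length; the fingertips stand 25 mm ahead of it and the grasp point (between the pads) lies 6 mm ahead of it; y points along the fingers, z is the direction in which the jaws open and shut, and the axes are right-handed (so a half turn about y gives the same grasp; the last joint's range is limited). The gripper opens to 85 mm and grips with 20 to 120 N. Pads are 22 mm wide; open, the fingers measure 114 mm over their backs; the gripper's body (76 mm by 85 mm) begins 54 mm behind the grasp point. The pads swing forward as they close: fully open they stand 13 mm farther back than shut.
Start: joints at [-1.14, 0.353, 1.633, -0, 1.155, -0.002], TCP at [0.262, -0.567, 0.256] pointing down, gripper open.
Joint ranges: [-2.63, 2.63], [-0.92, 2.1], [0.06, 2.66], [-1.3, 4.44], [0, 2.69], [-3.02, 3.02]. Speed limits (rad/s): [2.22, 2.22, 2.79, 3.14, 3.14, 3.14].

### API

Orientations are given as a unit quaternion [w, x, y, z].
In Python, from cell import robot, cams, spotter gives the robot as it stands.
- The arm moves only by the tool drive_tool, never from a script. Its argument "series" is a list of rows, each an object of numbers: "tx", "ty", "tz": the shift along the tool's x, y, z in cm; "ax", "ay", "az": the turn, a rotation vector about the tool's x, y, z in degrees; "claw": the opening, from -1 (shut) to 1 (fully open), so that 0 is half open. A call has exactly 10 rows; each row shifts and turns the commanded pose from where the row before left it, along the tool's axes as they then stand; what a row does not reach is not made up. A row lasts 1/10 s, in which the tool goes at most 50 mm and 8.59 degrees, less where a joint would pass 70% of its speed; a pose out of reach is approached as far as the arm can. A call is refused whole if a number of a shift passes 5 or a number of a turn 8.59, either way. A call with a gripper value outside its range is refused whole. The fingers move at their own pace and stop on an object; "grip_force" is the grip in N (left out, the last holds). Time passes only in rows, so rows that do not move let the fingers close, or fill a call up. It gives the time, the measured TCP pose, the force and the opening at its end, in the units of the state.
- robot.get_state(): the state, without advancing time (a new reading comes with each control period).
- cams.read_camera(name): name is "scene" or "top" or "wrist"; returns a dict with "img" (400x640x3 uint8, blue, green, red), "K" (3x3 intrinsics, pixels), "view" (4x4, takes a point from world to camera coordinates); the wrist camera has in their place "tool_from_camera" (4x4, takes a point from camera to tool coordinates, whose origin is the TCP and whose axes are the tool frame's). Camera axes: x right, y down, z forward; pixel columns grow to the right and rows downward; lengths in m; the calibration is good to about 2 mm. A picture is of the moment at which its call begins: read the wrist's pose just before it. There is no depth.
- robot.close_job(): hands the job in, once; it reports no verdict.
Trained networks look in the newest picture that a camera, given by its name, has taken for a name from the list of things; names that differ only in an ending like _2 or _b are one class to them, and where a whole thing is asked for, a point or a joint stands for the part that bears it (a point fixed in the world has none). Each returns a list of dicts, best first, with "score" (0 to 1); they miss things now and then, are a little off and sometimes report something else, mostly with a low value. They report only what shows in the picture. A call takes as long as a camera call.
- spotter.boxes_of(camera, target): "xy" ([column, row] as shares, 0 to 1, of the picture: columns of its width, rows of its height, amid what is visible of it).
- spotter.regions_of(camera, target): "region" (400x640 bool, what is visible of it) and "xy" ([column, row] as shares, 0 to 1, of the picture: columns of its width, rows of its height, amid what is visible of it).
The state is a dict: "time": time; "joint_pos": joint angles; "joint_vel": joint speeds; "effort": joint torques, N m; "tool_pos": TCP position; "tool_rot": TCP orientation; "force": force on the tool from outside, world axes, zero at the start; "moment": the same for the moment, N m; "gripper_width": opening from 0.0 (shut) to 1.0 (fully open).
Only numpy, scipy, OpenCV 4.12 (cv2) and the standard library are available. Lean on these libraries where they do the work, as an engineer would, in place of code of your own. Each camera call takes 0.05 s, during which the arm holds its last target. There are 200 camera calls.

### The job

On the red panel a drill guide sits locked on a rail. Press the grey lock key on top of the guide with closed fingertips and, keeping it held down, push the guide along the rail until it is fully home against the square stop block (not the round one), then let the key come up so that the guide locks there, and move clear. Leave the other things on the bench where they are.

Things in the scene. Friction and masses are not known exactly. Their poses are not given: they have to be found in the camera images.
- board: Fixed red-coated plywood panel on two battens, 300 x 460 mm, its top 36 mm above the bench. Origin: centre of its underside, at bench height. The aluminium rail (30 mm wide, 14 mm high, 440 mm long) is screwed on its middle, along the panel's own y axis.
- guide (a joint): Aluminium drill guide, 66 mm across the rail (plus a steel drill bush on its -x side, top 76 mm above the bench), 88 mm along it. Position in m along the panel's +y axis, 0 at the rail's middle. With the key held down it runs with about 2 N of friction, and also follows a finger that rubs on the key; with the key up a pin locks it in the rail's notches (14 mm apart), so a key let up on the way locks it short. Against a stop the pin catches too.
- guide_mid (a point): Point on the guide above the rail's middle line, halfway along the guide, 56 mm above the bench; the guide's end faces are 44 mm from it. On the guide's deck (68 mm above the bench) stand two upright black cheeks, 50 mm wide, tops 90 mm above the bench, one at each end; the 60 mm gap between them along the rail is open to both sides and holds the key: a fingertip there can push on a cheek.
- key (a joint): Spring lock key of the guide, 0 when up (locked), in m pressed downward, full travel 0.006. It starts to move at about 4 N and takes 7 N fully down; the pin is clear of the notches from 0.003. The key comes fully up only in a notch or within 2 mm of a stop.
- key_top (a point): Centre of the key's top face, 78 mm above the bench when up. The key is a grey ribbed plastic pad, 26 mm across the rail and 40 mm along it, standing 10 mm above the deck.
- square_stop: The goal's stop: fixed dark steel block across the rail near one end of it (either end), 60 mm across the rail, 30 mm along it, 44 mm high. Origin: centre of its underside, 36 mm above the bench.
- square_mid (a point): Centre point of the square stop, 56 mm above the bench; 59 mm from point guide_mid when the guide touches the stop.
- round_stop: The other stop: fixed dark steel upright cylinder, 30 mm in diameter, 44 mm high, at the rail's other end. Origin: centre of its underside, 36 mm above the bench.
- offcut: Bystander: loose beech offcut, 45 x 85 x 30 mm, lying on the panel beyond the rail. Origin: centre of its underside.
- dowel_jar: Bystander: loose small jar, 48 mm in diameter, 60 mm high, on the panel beyond the rail. Origin: centre of its underside.
- spanner: Bystander: loose steel spanner, 150 mm long, lying on the panel on the robot's side of the rail, along it. Origin: middle of its length, underside.
- drill: Bystander: loose cordless drill lying on its side on the bench to the left of the panel, about 280 x 190 x 65 mm.
- screw_tray: Bystander: loose grey divided screw tray, 140 x 200 x 50 mm, on the bench to the right. Origin: centre of its underside.
- bevel: Bystander: loose sliding bevel, wooden stock 140 mm long and steel blade 200 mm long, 22 mm high, on the bench to the right.
- glue_bottle: Bystander: loose white bottle, 64 mm in diameter, 170 mm high, on the bench to the left. Origin: centre of its underside.

How it is judged:
On the way, in this order (a step that is already met when the one before it is completed fails the run):
1. the lock key is held down while the guide is still away from the square stop (value of joint key above 0.003 m and distance between guide_mid and square_mid above 0.07 m), for 0.2 s.
2. the guide has reached the square stop with the key still held down (value of joint key above 0.003 m and distance between guide_mid and square_mid below 0.062 m), for 0.1 s.
At the end, for the whole second after the job is handed in: The guide stands against the square stop (gap under 3 mm), at rest, with its key fully up (within 1 mm), so that it is locked there (distance between guide_mid and square_mid below 0.062 m and value of joint key below 0.001 m and velocity of joint guide between -0.005 and 0.005 m/s); the robot touches nothing.
It fails at once if a loose thing on the bench is lifted, carried or shoved away by more than 20 mm (distance of any of offcut, dowel_jar, spanner, drill, screw_tray, bevel, glue_bottle from where it was at the start of the episode above 0.02 m).
It also fails if it takes over 38 s, if anything falls off the work surface, if the arm or the gripper's body presses on something with over 40 N, if the wrist force passes 120 N, or if a joint passes its speed limit or range.

## Working session

There is one attempt and no reset: what is moved stays moved. The work goes in short steps, Python scripts to look and compute and a tool call to move; the robot and the scene stay as the last step left them, time stands still between calls to the robot, and variables do not carry over. Pictures are saved under pics/ and viewed, about 8 in all and at most 12, crops included, and the job is handed in when it is done.

Besides the shell and the picture viewer there is one more tool, called after ">>>" as name(argument=value, ...) on one line, values as JSON. drive_tool: Moves the arm, as the interface text tells. Its arguments: {"type":"object","properties":{"series":{"type":"array"},"grip_force":{"type":"number"}},"required":["series"]}

```bash
mkdir -p pics; cat > h.py <<'E'
import numpy as np, cv2
from cell import robot, cams, spotter
def ray(c,xy,z):
    K=np.array(c["K"]);V=np.array(c["view"]);R=V[:3,:3];t=V[:3,3]
    d=R.T@np.linalg.inv(K)@np.array([xy[0]*640,xy[1]*400,1]);o=-R.T@t
    return o+d*(z-o[2])/d[2]
E
python3 - <<'E'
from h import *
s=robot.get_state();print({k:np.round(v,3) for k,v in s.items()})
Z=dict(board=.036,guide=.07,key=.078,square_stop=.08,round_stop=.08,offcut=.06,dowel_jar=.09,spanner=.04,glue_bottle=.1)
ims=[]
for n in("top","scene"):
    c=cams.read_camera(n);ims.append(c["img"]);cv2.imwrite(f"pics/{n}0.png",c["img"])
    for k,z in Z.items():
        for r in spotter.regions_of(n,k)[:2]:
            print(n,k,round(r["score"],2),np.round(np.array(r["xy"])*[640,400]),np.round(ray(c,r["xy"],z),3))
E
```

```text
{'time': np.float64(0.0), 'joint_pos': array([-1.14 ,  0.354,  1.634, -0.   ,  1.155, -0.002]), 'joint_vel': array([-0.001,  0.   , -0.   , -0.001, -0.001,  0.001]), 'effort': array([ 1.0000e-03, -6.0524e+01, -3.4207e+01,  0.0000e+00,  9.0000e-03,
       -0.0000e+00]), 'tool_pos': array([ 0.262, -0.567,  0.256]), 'tool_rot': array([ 0.152, -0.152,  0.691, -0.69 ]), 'force': array([ 0.204, -0.328,  0.463]), 'moment': array([ 0.   ,  0.084, -0.028]), 'gripper_width': np.float64(1.001)}
top board 0.93 [321. 200.] [ 0.501 -0.056  0.036]
top guide 0.92 [319. 196.] [ 0.511 -0.048  0.07 ]
top key 0.38 [317. 194.] [ 0.517 -0.04   0.078]
top square_stop 0.54 [287. 160.] [0.635 0.068 0.08 ]
top square_stop 0.45 [358. 204.] [ 0.487 -0.183  0.08 ]
top round_stop 0.38 [263. 181.] [0.558 0.152 0.08 ]
top round_stop 0.34 [448. 226.] [ 0.417 -0.497  0.08 ]
top offcut 0.63 [289. 160.] [0.638 0.063 0.06 ]
top dowel_jar 0.64 [348. 175.] [ 0.588 -0.147  0.09 ]
top spanner 0.7 [286. 221.] [0.42  0.067 0.04 ]
top glue_bottle 0.72 [190. 160.] [0.621 0.405 0.1  ]
top glue_bottle 0.35 [317. 193.] [ 0.518 -0.041  0.1  ]
scene board 0.94 [314. 209.] [ 0.55  -0.042  0.036]
scene guide 0.87 [318. 198.] [ 0.528 -0.036  0.07 ]
scene guide 0.64 [319. 194.] [ 0.515 -0.037  0.07 ]
scene square_stop 0.61 [271. 181.] [ 0.516 -0.194  0.08 ]
scene square_stop 0.49 [318. 199.] [ 0.54  -0.034  0.08 ]
scene round_stop 0.59 [371. 222.] [0.571 0.14  0.08 ]
scene offcut 0.96 [344. 241.] [0.643 0.075 0.06 ]
scene dowel_jar 0.74 [270. 180.] [ 0.519 -0.192  0.09 ]
scene dowel_jar 0.71 [278. 204.] [ 0.59  -0.143  0.09 ]
scene spanner 0.61 [358. 182.] [0.42  0.066 0.04 ]
scene glue_bottle 0.64 [463. 269.] [0.655 0.411 0.1  ]
```

View pics/top0.png

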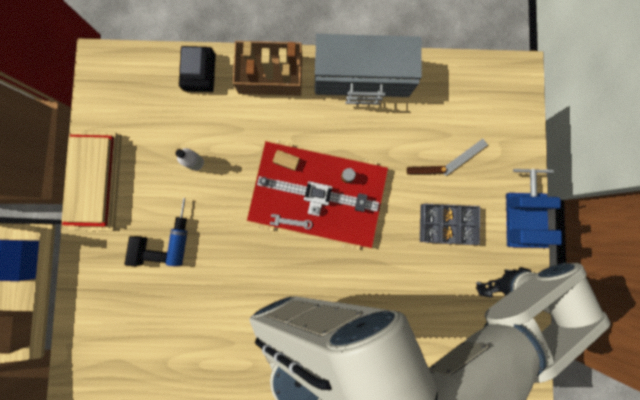

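View pics/scene0.png

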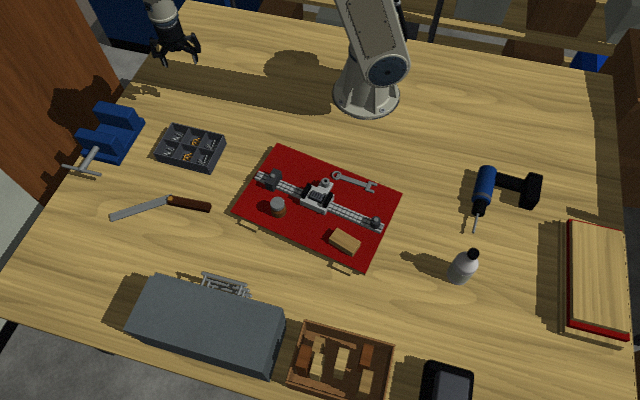

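The top view shows the guide at (318,194), a small stop at (263,181) and a larger one at (374,205). I'll check both stops and the angle close up.

```bash
python3 - <<'E'
from h import *
out=[]
for n,(x,y) in dict(top=(240,135),scene=(225,140)).items():
    c=cams.read_camera(n);im=c["img"][y:y+120,x:x+185]
    out.append(cv2.resize(im,None,fx=4.3,fy=2.5*1.0,interpolation=3) if 0 else cv2.resize(im,None,fx=2.5*1.7/1.7,fy=2.5,interpolation=3))
    for k in("board",):
        r=spotter.regions_of(n,k)[0]["region"].astype(np.uint8)
        r=cv2.morphologyEx(r,cv2.MORPH_CLOSE,np.ones((9,9)))
        cs=max(cv2.findContours(r,0,1)[0],key=cv2.contourArea)[:,0,:]
        P=np.array([ray(c,(p+.5)/[640,400],.036)[:2] for p in cs],np.float32)
        print(n,cv2.minAreaRect(P))
    if n=="top":
        for px in [(262,181),(374,205),(358,202)]: print(px,ray(c,(np.array(px)+.5)/[640,400],.08))
    V=np.array(c["view"]);print(n,"cam",-V[:3,:3].T@V[:3,3])
cv2.imwrite("pics/crop.png",np.vstack(out))
E
```

```text
top ((0.5002551674842834, -0.03931301087141037), (0.09256602823734283, 0.11138744652271271), 76.71575927734375)
(262, 181) [0.55611471 0.15202266 0.08      ]
(374, 205) [ 0.48238855 -0.24207861  0.08      ]
(358, 202) [ 0.49137629 -0.18603126  0.08      ]
top cam [ 0.39075281 -0.02461767  1.34985852]
scene ((0.5370987057685852, -0.04206326603889465), (0.46295127272605896, 0.3319138288497925), 78.72478485107422)
scene cam [1.18019224 0.16098604 1.24402132]
```

View pics/crop.png

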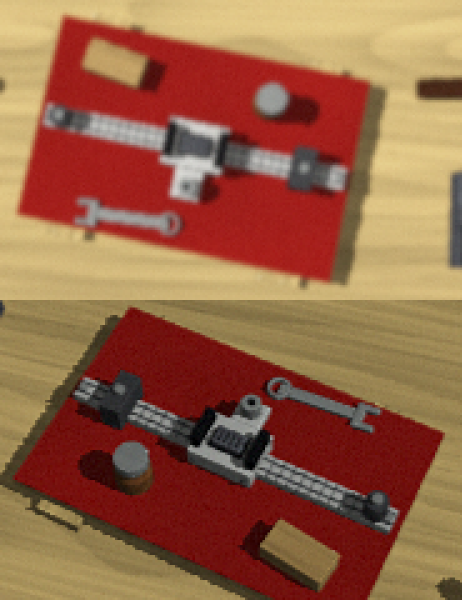

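The square stop is at the right (-y) end, around (361,202) in the top view, and the round post is at the left, around (263,181). Rail yaw is about -11°, so the guide has to travel about 95 mm toward -y. Next I'll work out the hover move.

```bash
cat >> h.py <<'E'
from scipy.spatial.transform import Rotation as Ro
def pose():
    s=robot.get_state();q=s["tool_rot"];return s,np.array(s["tool_pos"]),Ro.from_quat([q[1],q[2],q[3],q[0]])
def goto(p,yaw=None):
    s,t,R=pose();d=R.inv().apply(np.array(p)-t)*100
    print("t",round(float(s["time"]),2),"pos",np.round(t,4),"F",np.round(s["force"],1),"w",round(float(s["gripper_width"]),2)); print("axes(cols)\n",np.round(R.as_matrix(),3)); print("delta tool cm",np.round(d,2))
    if yaw is not None:
        best=[]
        for k in range(4):
            a=np.radians(yaw+90*k);Rt=Ro.from_matrix(np.array([[np.cos(a),0,np.sin(a)],[np.sin(a),0,-np.cos(a)],[0,-1,0]]))
            best.append(np.degrees((R.inv()*Rt).as_rotvec()))
        for b in sorted(best,key=np.linalg.norm)[:2]:print("turn deg tool",np.round(b,2))
E
python3 - <<'E'
from h import *
goto([.52,-.042,.22],-11)
E
```

```text
t 1.2 pos [ 0.2621 -0.5674  0.2563] F [-0.8  0.4 -0.7] w 1.0
axes(cols)
 [[-0.908 -0.     0.419]
 [-0.419 -0.    -0.908]
 [ 0.    -1.    -0.   ]]
delta tool cm [-45.45   3.63 -36.88]Traceback (most recent call last):
  File "<stdin>", line 2, in <module>
  File "h.py", line 16, in goto
    a=np.radians(yaw+90*k);Rt=Ro.from_matrix(np.array([[np.cos(a),0,np.sin(a)],[np.sin(a),0,-np.cos(a)],[0,-1,0]]))
                              ~~~~~~~~~~~~~~^^^^^^^^^^^^^^^^^^^^^^^^^^^^^^^^^^^^^^^^^^^^^^^^^^^^^^^^^^^^^^^^^^^^^^^
  File "scipy/spatial/transform/_rotation.pyx", line 1143, in scipy.spatial.transform._rotation.Rotation.from_matrix
ValueError: Non-positive determinant (left-handed or null coordinate frame) in rotation matrix 0: [[ 0.98162718  0.         -0.190809  ]
 [-0.190809    0.         -0.98162718]
 [ 0.         -1.          0.        ]].
```

>>> drive_tool(series=[{"tx": -3.6, "ty": 0.3, "tz": -2.9, "claw": -1}, {"tx": -3.6, "ty": 0.3, "tz": -2.9, "claw": -1}, {"tx": -3.6, "ty": 0.3, "tz": -2.9, "claw": -1}, {"tx": -3.6, "ty": 0.3, "tz": -2.9, "claw": -1}, {"tx": -3.6, "ty": 0.3, "tz": -2.9, "claw": -1}, {"tx": -3.6, "ty": 0.3, "tz": -2.9, "claw": -1}, {"tx": -3.6, "ty": 0.3, "tz": -2.9, "claw": -1}, {"tx": -3.6, "ty": 0.3, "tz": -2.9, "claw": -1}, {"tx": -3.6, "ty": 0.3, "tz": -2.9, "claw": -1}, {"tx": -3.6, "ty": 0.3, "tz": -2.9, "claw": -1}], grip_force=40)

```text
schema error: expected keys tx, ty, tz, ax, ay, az, claw
```

>>> drive_tool(series=[{"tx": -3.2, "ty": 0.2, "tz": -2.6, "claw": -1}, {"tx": -3.2, "ty": 0.2, "tz": -2.6, "claw": -1}, {"tx": -3.0, "ty": 0.2, "tz": -2.6, "claw": -1}, {"ay": -7.7, "claw": -1}, {"ay": -7.7, "claw": -1}, {"ay": -7.7, "claw": -1}, {"ay": -7.7, "claw": -1}, {"ay": -7.7, "claw": -1}, {"ay": -7.7, "claw": -1}, {"ay": -7.7, "claw": -1}])

```text
schema error: expected keys tx, ty, tz, ax, ay, az, claw
```

```bash
sed -i 's/0,np.sin(a)\],\[np.sin(a),0,-np.cos(a)\]/0,-np.sin(a)],[np.sin(a),0,np.cos(a)]/' h.py; cat >> h.py <<'E'
def wray(px,T,t,R,K,z):
    d=R.apply(T[:3,:3]@np.linalg.inv(K)@np.array([px[0],px[1],1]));o=t+R.apply(T[:3,3])
    return o+d*(z-o[2])/d[2]
E
python3 - <<'E'
from h import *
goto([.52,-.042,.22],-11)
s,t,R=pose();c=cams.read_camera("wrist");cv2.imwrite("pics/w1.png",c["img"])
T=np.array(c["tool_from_camera"]);K=np.array(c["K"]);print(np.round(T,3))
for k,z in dict(guide=.07,key=.078,square_stop=.08,round_stop=.08,dowel_jar=.096).items():
    for r in spotter.regions_of("wrist",k)[:2]:
        px=np.array(r["xy"])*[640,400];print(k,round(r["score"],2),px.round(),np.round(wray(px,T,t,R,K,z),4))
E
```

```text
t 1.2 pos [ 0.2621 -0.5674  0.2563] F [-0.8  0.4 -0.7] w 1.0
axes(cols)
 [[-0.908 -0.     0.419]
 [-0.419 -0.    -0.908]
 [ 0.    -1.    -0.   ]]
delta tool cm [-45.45   3.63 -36.88]
turn deg tool [-0.  35.8  0. ]
turn deg tool [  0.  -54.2   0. ]
[[-0.002  0.945  0.328 -0.085]
 [ 0.    -0.328  0.945 -0.117]
 [ 1.     0.002  0.     0.001]
 [ 0.     0.     0.     1.   ]]
```

View pics/w1.png

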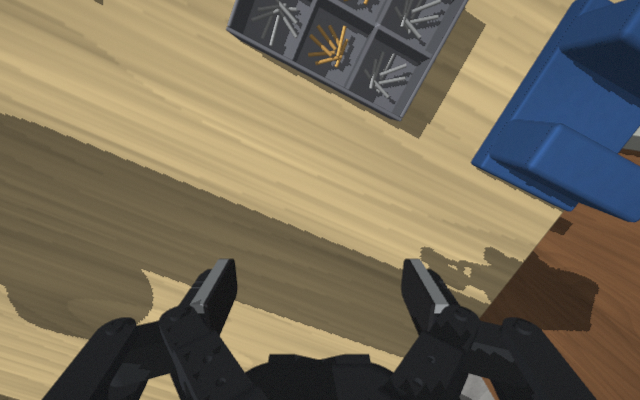

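The call was refused because every key is needed. The picture is just the tray and the open fingers at the start pose.

>>> drive_tool(series=[{"tx": -3.6, "ty": 0.3, "tz": -2.9, "ax": 0, "ay": 0, "az": 0, "claw": -1}, {"tx": -3.6, "ty": 0.3, "tz": -2.9, "ax": 0, "ay": 0, "az": 0, "claw": -1}, {"tx": -3.6, "ty": 0.3, "tz": -2.9, "ax": 0, "ay": 0, "az": 0, "claw": -1}, {"tx": -3.6, "ty": 0.3, "tz": -2.9, "ax": 0, "ay": 0, "az": 0, "claw": -1}, {"tx": -3.6, "ty": 0.3, "tz": -2.9, "ax": 0, "ay": 0, "az": 0, "claw": -1}, {"tx": -3.6, "ty": 0.3, "tz": -2.9, "ax": 0, "ay": 0, "az": 0, "claw": -1}, {"tx": -3.6, "ty": 0.3, "tz": -2.9, "ax": 0, "ay": 0, "az": 0, "claw": -1}, {"tx": -3.6, "ty": 0.3, "tz": -2.9, "ax": 0, "ay": 0, "az": 0, "claw": -1}, {"tx": -3.6, "ty": 0.3, "tz": -2.9, "ax": 0, "ay": 0, "az": 0, "claw": -1}, {"tx": -3.6, "ty": 0.3, "tz": -2.9, "ax": 0, "ay": 0, "az": 0, "claw": -1}], grip_force=40)

```text
time: 2.5
tool_pos: [0.468, -0.1514, 0.2265]
tool_rot: [-0.152, 0.152, -0.69, 0.691]
force: [1.0, -0.6, -0.9]
gripper_width: -0.001
```

>>> drive_tool(series=[{"tx": -3.2, "ty": 0.2, "tz": -2.6, "ax": 0, "ay": 0, "az": 0, "claw": -1}, {"tx": -3.2, "ty": 0.2, "tz": -2.6, "ax": 0, "ay": 0, "az": 0, "claw": -1}, {"tx": -3.0, "ty": 0.2, "tz": -2.6, "ax": 0, "ay": 0, "az": 0, "claw": -1}, {"tx": 0, "ty": 0, "tz": 0, "ax": 0, "ay": -7.7, "az": 0, "claw": -1}, {"tx": 0, "ty": 0, "tz": 0, "ax": 0, "ay": -7.7, "az": 0, "claw": -1}, {"tx": 0, "ty": 0, "tz": 0, "ax": 0, "ay": -7.7, "az": 0, "claw": -1}, {"tx": 0, "ty": 0, "tz": 0, "ax": 0, "ay": -7.7, "az": 0, "claw": -1}, {"tx": 0, "ty": 0, "tz": 0, "ax": 0, "ay": -7.7, "az": 0, "claw": -1}, {"tx": 0, "ty": 0, "tz": 0, "ax": 0, "ay": -7.7, "az": 0, "claw": -1}, {"tx": 0, "ty": 0, "tz": 0, "ax": 0, "ay": -7.7, "az": 0, "claw": -1}])

```text
time: 3.5
tool_pos: [0.52, -0.0429, 0.2204]
tool_rot: [-0.45, 0.45, -0.545, 0.546]
force: [0.1, 0.6, -0.3]
gripper_width: -0.006
```

```bash
cat > look.py <<'E'
from h import *
import sys
def look(name):
    s,t,R=pose();c=cams.read_camera("wrist");cv2.imwrite(f"pics/{name}.png",c["img"])
    T=np.array(c["tool_from_camera"]);K=np.array(c["K"])
    for k,z in dict(guide=.07,key=.078,square_stop=.08,round_stop=.08).items():
        for r in spotter.regions_of("wrist",k)[:2]:
            px=np.array(r["xy"])*[640,400];print(k,round(r["score"],2),px.round(),np.round(wray(px,T,t,R,K,z),4))
if __name__=="__main__":
    goto([.52,-.042,.22],-11); look(sys.argv[1])
E
python3 look.py w2
```

```text
t 3.5 pos [ 0.52   -0.0429  0.2204] F [ 0.1  0.6 -0.3] w -0.01
axes(cols)
 [[-0.19   0.     0.982]
 [-0.982 -0.    -0.19 ]
 [ 0.    -1.     0.   ]]
delta tool cm [-0.09  0.04 -0.02]
turn deg tool [-0.01  0.02  0.  ]
turn deg tool [-1.000e-02 -8.998e+01  1.000e-02]
guide 0.8 [312. 191.] [ 0.5146 -0.04    0.07  ]
key 0.96 [319. 191.] [ 0.522  -0.0395  0.078 ]
square_stop 0.56 [319. 334.] [ 0.491  -0.2017  0.08  ]
```

View pics/w2.png

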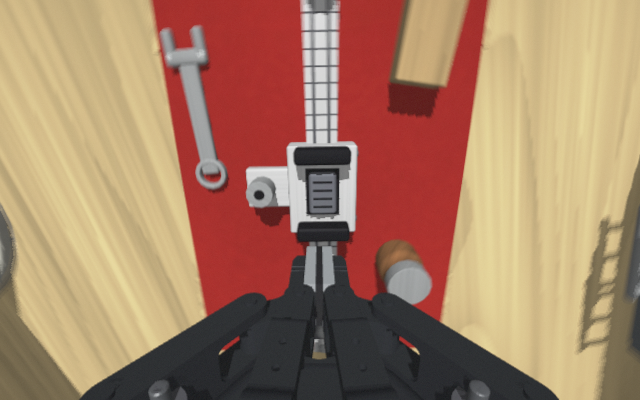

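The picture shows the key at (322,192), between the cheeks, with the rail vertical and in line with the closed fingers. The jar at (405,275) is clear of the fingers' path. I'll descend to just above the key, about 10 mm toward the square stop's cheek.

>>> drive_tool(series=[{"tx": 0.6, "ty": 1.2, "tz": 0.2, "ax": 0, "ay": 0, "az": 0, "claw": -1}, {"tx": 0, "ty": 2, "tz": 0, "ax": 0, "ay": 0, "az": 0, "claw": -1}, {"tx": 0, "ty": 2, "tz": 0, "ax": 0, "ay": 0, "az": 0, "claw": -1}, {"tx": 0, "ty": 2, "tz": 0, "ax": 0, "ay": 0, "az": 0, "claw": -1}, {"tx": 0, "ty": 2, "tz": 0, "ax": 0, "ay": 0, "az": 0, "claw": -1}, {"tx": 0, "ty": 1.2, "tz": 0, "ax": 0, "ay": 0, "az": 0, "claw": -1}, {"tx": 0, "ty": 0.7, "tz": 0, "ax": 0, "ay": 0, "az": 0, "claw": -1}, {"tx": 0, "ty": 0.3, "tz": 0, "ax": 0, "ay": 0, "az": 0, "claw": -1}, {"tx": 0, "ty": 0, "tz": 0, "ax": 0, "ay": 0, "az": 0, "claw": -1}, {"tx": 0, "ty": 0, "tz": 0, "ax": 0, "ay": 0, "az": 0, "claw": -1}])

```text
time: 4.75
tool_pos: [0.5212, -0.0492, 0.1069]
tool_rot: [-0.449, 0.448, -0.547, 0.547]
force: [-0.5, 0.1, -0.1]
gripper_width: 0.001
```

```bash
python3 look.py w3
```

```text
t 4.75 pos [ 0.5212 -0.0492  0.1069] F [-0.5  0.1 -0.1] w 0.0
axes(cols)
 [[-0.196  0.001  0.981]
 [-0.981 -0.    -0.196]
 [-0.    -1.     0.001]]
delta tool cm [ -0.69 -11.31  -0.25]
turn deg tool [-0.06 -0.31 -0.01]
turn deg tool [-4.000e-02  8.969e+01 -5.000e-02]
guide 0.78 [294. 218.] [ 0.5122 -0.0264  0.07  ]
key 0.93 [320. 227.] [ 0.5266 -0.0316  0.078 ]
```

View pics/w3.png

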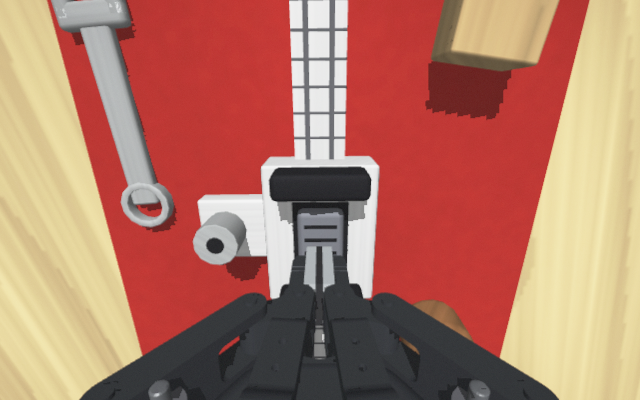

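The fingertips are in the gap over the key: tips are already below cheek-top height with zero force. Now I'll press.

>>> drive_tool(series=[{"tx": 0, "ty": 0.1, "tz": 0, "ax": 0, "ay": 0, "az": 0, "claw": -1}, {"tx": 0, "ty": 0.1, "tz": 0, "ax": 0, "ay": 0, "az": 0, "claw": -1}, {"tx": 0, "ty": 0.1, "tz": 0, "ax": 0, "ay": 0, "az": 0, "claw": -1}, {"tx": 0, "ty": 0.1, "tz": 0, "ax": 0, "ay": 0, "az": 0, "claw": -1}, {"tx": 0, "ty": 0.1, "tz": 0, "ax": 0, "ay": 0, "az": 0, "claw": -1}, {"tx": 0, "ty": 0.1, "tz": 0, "ax": 0, "ay": 0, "az": 0, "claw": -1}, {"tx": 0, "ty": 0.1, "tz": 0, "ax": 0, "ay": 0, "az": 0, "claw": -1}, {"tx": 0, "ty": 0.1, "tz": 0, "ax": 0, "ay": 0, "az": 0, "claw": -1}, {"tx": 0, "ty": 0, "tz": 0, "ax": 0, "ay": 0, "az": 0, "claw": -1}, {"tx": 0, "ty": 0, "tz": 0, "ax": 0, "ay": 0, "az": 0, "claw": -1}])

```text
time: 6.0
tool_pos: [0.5207, -0.0491, 0.0984]
tool_rot: [0.448, -0.448, 0.547, -0.547]
force: [-2.4, 0.3, 6.6]
gripper_width: -0.005
```

>>> drive_tool(series=[{"tx": 0, "ty": 0.1, "tz": 0, "ax": 0, "ay": 0, "az": 0, "claw": -1}, {"tx": 0, "ty": 0.05, "tz": 0, "ax": 0, "ay": 0, "az": 0, "claw": -1}, {"tx": 0, "ty": 0, "tz": 0, "ax": 0, "ay": 0, "az": 0, "claw": -1}, {"tx": 0, "ty": 0, "tz": 0, "ax": 0, "ay": 0, "az": 0, "claw": -1}, {"tx": 0, "ty": 0, "tz": 0, "ax": 0, "ay": 0, "az": 0, "claw": -1}, {"tx": 0.2, "ty": 0, "tz": 0, "ax": 0, "ay": 0, "az": 0, "claw": -1}, {"tx": 0.2, "ty": 0, "tz": 0, "ax": 0, "ay": 0, "az": 0, "claw": -1}, {"tx": 0.3, "ty": 0, "tz": 0, "ax": 0, "ay": 0, "az": 0, "claw": -1}, {"tx": 0.3, "ty": 0, "tz": 0, "ax": 0, "ay": 0, "az": 0, "claw": -1}, {"tx": 0, "ty": 0, "tz": 0, "ax": 0, "ay": 0, "az": 0, "claw": -1}])

```text
time: 7.0
tool_pos: [0.5188, -0.0591, 0.097]
tool_rot: [-0.448, 0.448, -0.547, 0.547]
force: [-2.0, 0.6, 7.0]
gripper_width: -0.001
```

>>> drive_tool(series=[{"tx": 0.4, "ty": 0, "tz": 0, "ax": 0, "ay": 0, "az": 0, "claw": -1}, {"tx": 0.5, "ty": 0, "tz": 0, "ax": 0, "ay": 0, "az": 0, "claw": -1}, {"tx": 0.5, "ty": 0, "tz": 0, "ax": 0, "ay": 0, "az": 0, "claw": -1}, {"tx": 0.5, "ty": 0, "tz": 0, "ax": 0, "ay": 0, "az": 0, "claw": -1}, {"tx": 0.5, "ty": 0, "tz": 0, "ax": 0, "ay": 0, "az": 0, "claw": -1}, {"tx": 0.5, "ty": 0, "tz": 0, "ax": 0, "ay": 0, "az": 0, "claw": -1}, {"tx": 0.5, "ty": 0, "tz": 0, "ax": 0, "ay": 0, "az": 0, "claw": -1}, {"tx": 0.5, "ty": 0, "tz": 0, "ax": 0, "ay": 0, "az": 0, "claw": -1}, {"tx": 0.3, "ty": 0, "tz": 0, "ax": 0, "ay": 0, "az": 0, "claw": -1}, {"tx": 0, "ty": 0, "tz": 0, "ax": 0, "ay": 0, "az": 0, "claw": -1}])

```text
time: 8.0
tool_pos: [0.5109, -0.1006, 0.0971]
tool_rot: [-0.448, 0.448, -0.547, 0.547]
force: [-2.0, -2.6, 6.8]
gripper_width: -0.0
```

```bash
python3 look.py w4
```

```text
t 8.0 pos [ 0.5109 -0.1006  0.0971] F [-2.  -2.6  6.8] w -0.0
axes(cols)
 [[-0.196  0.001  0.981]
 [-0.981 -0.    -0.196]
 [ 0.    -1.     0.001]]
delta tool cm [ -5.92 -12.29  -0.24]
turn deg tool [-0.05 -0.32  0.01]
turn deg tool [-5.000e-02  8.968e+01 -3.000e-02]
guide 0.9 [295. 224.] [ 0.5032 -0.0774  0.07  ]
key 0.7 [321. 233.] [ 0.5166 -0.0817  0.078 ]
key 0.57 [294. 221.] [ 0.5045 -0.0724  0.078 ]
square_stop 0.5 [320. 350.] [ 0.5018 -0.1557  0.08  ]
```

View pics/w4.png

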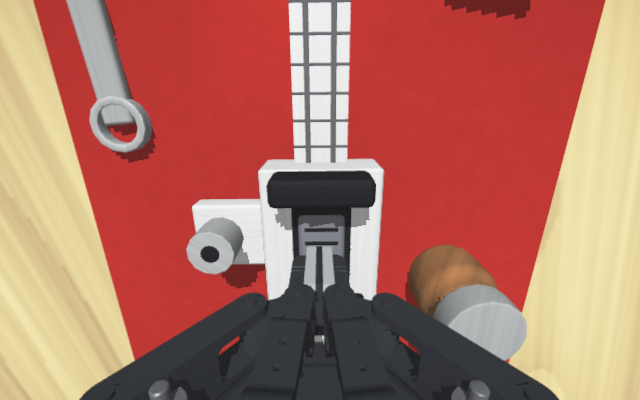

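The guide is moving with the finger, the key is still down (about 7 N), and the jar at (470,300) is clear to the side. I'll keep pushing.

>>> drive_tool(series=[{"tx": 0.4, "ty": 0, "tz": 0, "ax": 0, "ay": 0, "az": 0, "claw": -1}, {"tx": 0.5, "ty": 0, "tz": 0, "ax": 0, "ay": 0, "az": 0, "claw": -1}, {"tx": 0.5, "ty": 0, "tz": 0, "ax": 0, "ay": 0, "az": 0, "claw": -1}, {"tx": 0.5, "ty": 0, "tz": 0, "ax": 0, "ay": 0, "az": 0, "claw": -1}, {"tx": 0.5, "ty": 0, "tz": 0, "ax": 0, "ay": 0, "az": 0, "claw": -1}, {"tx": 0.5, "ty": 0, "tz": 0, "ax": 0, "ay": 0, "az": 0, "claw": -1}, {"tx": 0.5, "ty": 0, "tz": 0, "ax": 0, "ay": 0, "az": 0, "claw": -1}, {"tx": 0.4, "ty": 0, "tz": 0, "ax": 0, "ay": 0, "az": 0, "claw": -1}, {"tx": 0.2, "ty": 0, "tz": 0, "ax": 0, "ay": 0, "az": 0, "claw": -1}, {"tx": 0, "ty": 0, "tz": 0, "ax": 0, "ay": 0, "az": 0, "claw": -1}])

```text
time: 9.25
tool_pos: [0.5034, -0.1398, 0.0972]
tool_rot: [-0.449, 0.448, -0.546, 0.547]
force: [-0.4, -0.2, 6.2]
gripper_width: -0.005
```

>>> drive_tool(series=[{"tx": 0.1, "ty": 0, "tz": 0, "ax": 0, "ay": 0, "az": 0, "claw": -1}, {"tx": 0.1, "ty": 0, "tz": 0, "ax": 0, "ay": 0, "az": 0, "claw": -1}, {"tx": 0.1, "ty": 0, "tz": 0, "ax": 0, "ay": 0, "az": 0, "claw": -1}, {"tx": 0.1, "ty": 0, "tz": 0, "ax": 0, "ay": 0, "az": 0, "claw": -1}, {"tx": 0.1, "ty": 0, "tz": 0, "ax": 0, "ay": 0, "az": 0, "claw": -1}, {"tx": 0.1, "ty": 0, "tz": 0, "ax": 0, "ay": 0, "az": 0, "claw": -1}, {"tx": 0, "ty": 0, "tz": 0, "ax": 0, "ay": 0, "az": 0, "claw": -1}, {"tx": 0, "ty": 0, "tz": 0, "ax": 0, "ay": 0, "az": 0, "claw": -1}, {"tx": 0, "ty": 0, "tz": 0, "ax": 0, "ay": 0, "az": 0, "claw": -1}, {"tx": 0, "ty": 0, "tz": 0, "ax": 0, "ay": 0, "az": 0, "claw": -1}])

```text
time: 10.25
tool_pos: [0.5024, -0.145, 0.0972]
tool_rot: [-0.449, 0.448, -0.547, 0.547]
force: [0.9, 3.5, 6.6]
gripper_width: 0.0
```

>>> drive_tool(series=[{"tx": 0.1, "ty": 0, "tz": 0, "ax": 0, "ay": 0, "az": 0, "claw": -1}, {"tx": 0.1, "ty": 0, "tz": 0, "ax": 0, "ay": 0, "az": 0, "claw": -1}, {"tx": 0.1, "ty": 0, "tz": 0, "ax": 0, "ay": 0, "az": 0, "claw": -1}, {"tx": 0.1, "ty": 0, "tz": 0, "ax": 0, "ay": 0, "az": 0, "claw": -1}, {"tx": 0.1, "ty": 0, "tz": 0, "ax": 0, "ay": 0, "az": 0, "claw": -1}, {"tx": 0.1, "ty": 0, "tz": 0, "ax": 0, "ay": 0, "az": 0, "claw": -1}, {"tx": 0, "ty": 0, "tz": 0, "ax": 0, "ay": 0, "az": 0, "claw": -1}, {"tx": 0, "ty": 0, "tz": 0, "ax": 0, "ay": 0, "az": 0, "claw": -1}, {"tx": 0, "ty": 0, "tz": 0, "ax": 0, "ay": 0, "az": 0, "claw": -1}, {"tx": 0, "ty": 0, "tz": 0, "ax": 0, "ay": 0, "az": 0, "claw": -1}])

```text
time: 11.25
tool_pos: [0.5011, -0.1509, 0.0972]
tool_rot: [-0.449, 0.448, -0.547, 0.547]
force: [-0.3, 3.1, 6.5]
gripper_width: 0.0
```

```bash
python3 look.py w5; python3 - <<'E'
from h import *
c=cams.read_camera("scene");cv2.imwrite("pics/s5.png",cv2.resize(c["img"][150:240,230:400],None,fx=4.5,fy=4.5,interpolation=cv2.INTER_CUBIC))
E
```

```text
t 11.25 pos [ 0.5011 -0.1509  0.0972] F [-0.3  3.1  6.5] w 0.0
axes(cols)
 [[-0.196  0.002  0.981]
 [-0.981  0.    -0.196]
 [-0.001 -1.     0.002]]
delta tool cm [-11.05 -12.27  -0.27]
turn deg tool [-0.09 -0.32 -0.04]
turn deg tool [-4.000e-02  8.968e+01 -1.000e-01]
guide 0.91 [296. 217.] [ 0.4949 -0.124   0.07  ]
guide 0.64 [302. 133.] [ 0.5077 -0.0817  0.07  ]
key 0.6 [321. 227.] [ 0.5077 -0.129   0.078 ]
square_stop 0.61 [318. 340.] [ 0.4925 -0.1983  0.08  ]
```

View pics/w5.png

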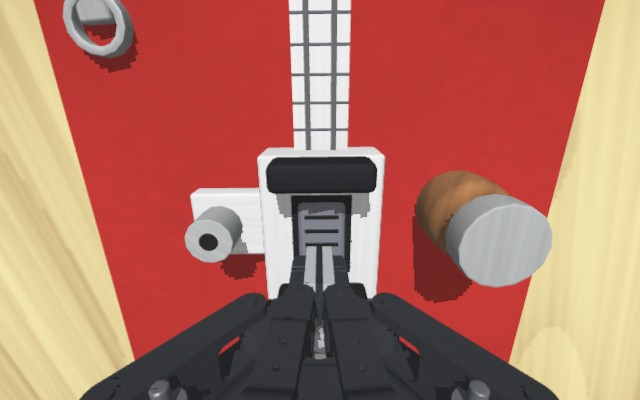

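View pics/s5.png

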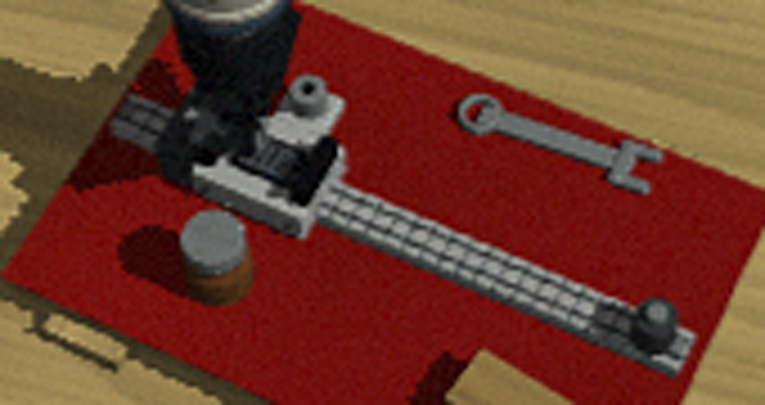

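The guide has stopped while the finger slips toward the cheek: the far cheek moved from row 190 to 175. In the scene view the guide appears to touch the square stop. I'll push on the cheek to confirm contact is solid.

>>> drive_tool(series=[{"tx": 0.1, "ty": 0, "tz": 0, "ax": 0, "ay": 0, "az": 0, "claw": -1}, {"tx": 0.1, "ty": 0, "tz": 0, "ax": 0, "ay": 0, "az": 0, "claw": -1}, {"tx": 0.1, "ty": 0, "tz": 0, "ax": 0, "ay": 0, "az": 0, "claw": -1}, {"tx": 0.1, "ty": 0, "tz": 0, "ax": 0, "ay": 0, "az": 0, "claw": -1}, {"tx": 0, "ty": 0, "tz": 0, "ax": 0, "ay": 0, "az": 0, "claw": -1}, {"tx": 0, "ty": 0, "tz": 0, "ax": 0, "ay": 0, "az": 0, "claw": -1}, {"tx": 0, "ty": 0, "tz": 0, "ax": 0, "ay": 0, "az": 0, "claw": -1}, {"tx": 0, "ty": 0, "tz": 0, "ax": 0, "ay": 0, "az": 0, "claw": -1}, {"tx": 0, "ty": 0, "tz": 0, "ax": 0, "ay": 0, "az": 0, "claw": -1}, {"tx": 0, "ty": 0, "tz": 0, "ax": 0, "ay": 0, "az": 0, "claw": -1}])

```text
time: 12.55
tool_pos: [0.5004, -0.1548, 0.0972]
tool_rot: [-0.449, 0.448, -0.547, 0.547]
force: [0.6, 3.7, 5.4]
gripper_width: 0.002
```

>>> drive_tool(series=[{"tx": 0.1, "ty": 0, "tz": 0, "ax": 0, "ay": 0, "az": 0, "claw": -1}, {"tx": 0.1, "ty": 0, "tz": 0, "ax": 0, "ay": 0, "az": 0, "claw": -1}, {"tx": 0.1, "ty": 0, "tz": 0, "ax": 0, "ay": 0, "az": 0, "claw": -1}, {"tx": 0, "ty": 0, "tz": 0, "ax": 0, "ay": 0, "az": 0, "claw": -1}, {"tx": 0, "ty": 0, "tz": 0, "ax": 0, "ay": 0, "az": 0, "claw": -1}, {"tx": 0, "ty": 0, "tz": 0, "ax": 0, "ay": 0, "az": 0, "claw": -1}, {"tx": 0, "ty": 0, "tz": 0, "ax": 0, "ay": 0, "az": 0, "claw": -1}, {"tx": 0, "ty": 0, "tz": 0, "ax": 0, "ay": 0, "az": 0, "claw": -1}, {"tx": 0, "ty": 0, "tz": 0, "ax": 0, "ay": 0, "az": 0, "claw": -1}, {"tx": 0, "ty": 0, "tz": 0, "ax": 0, "ay": 0, "az": 0, "claw": -1}])

```text
time: 13.55
tool_pos: [0.5001, -0.156, 0.0972]
tool_rot: [0.449, -0.447, 0.547, -0.547]
force: [3.8, 15.9, 8.4]
gripper_width: -0.001
```

Cheek contact is solid at 16 N with the key still down. I'll lift straight up without backing off, so the guide isn't dragged back.

>>> drive_tool(series=[{"tx": 0, "ty": -0.2, "tz": 0, "ax": 0, "ay": 0, "az": 0, "claw": -1}, {"tx": 0, "ty": -0.2, "tz": 0, "ax": 0, "ay": 0, "az": 0, "claw": -1}, {"tx": 0, "ty": -0.2, "tz": 0, "ax": 0, "ay": 0, "az": 0, "claw": -1}, {"tx": 0, "ty": -0.2, "tz": 0, "ax": 0, "ay": 0, "az": 0, "claw": -1}, {"tx": 0, "ty": -0.4, "tz": 0, "ax": 0, "ay": 0, "az": 0, "claw": -1}, {"tx": 0, "ty": -1, "tz": 0, "ax": 0, "ay": 0, "az": 0, "claw": -1}, {"tx": 0, "ty": -2, "tz": 0, "ax": 0, "ay": 0, "az": 0, "claw": -1}, {"tx": 0, "ty": -3, "tz": 0, "ax": 0, "ay": 0, "az": 0, "claw": -1}, {"tx": 0, "ty": -3, "tz": 0, "ax": 0, "ay": 0, "az": 0, "claw": -1}, {"tx": 0, "ty": -2, "tz": 0, "ax": 0, "ay": 0, "az": 0, "claw": -1}])

```text
time: 14.55
tool_pos: [0.4995, -0.1582, 0.2206]
tool_rot: [-0.449, 0.448, -0.546, 0.547]
force: [-0.4, -0.5, 0.5]
gripper_width: 0.0
```

>>> drive_tool(series=[{"tx": -2, "ty": -1, "tz": 0, "ax": 0, "ay": 0, "az": 0, "claw": -1}, {"tx": -2, "ty": 0, "tz": 0, "ax": 0, "ay": 0, "az": 0, "claw": -1}, {"tx": 0, "ty": 0, "tz": -3, "ax": 0, "ay": 0, "az": 0, "claw": -1}, {"tx": 0, "ty": 0, "tz": -3, "ax": 0, "ay": 0, "az": 0, "claw": -1}, {"tx": 0, "ty": 0, "tz": -3, "ax": 0, "ay": 0, "az": 0, "claw": -1}, {"tx": 0, "ty": 0, "tz": -3, "ax": 0, "ay": 0, "az": 0, "claw": -1}, {"tx": 0, "ty": 0, "tz": 0, "ax": 0, "ay": 0, "az": 0, "claw": -1}, {"tx": 0, "ty": 0, "tz": 0, "ax": 0, "ay": 0, "az": 0, "claw": -1}, {"tx": 0, "ty": 0, "tz": 0, "ax": 0, "ay": 0, "az": 0, "claw": -1}, {"tx": 0, "ty": 0, "tz": 0, "ax": 0, "ay": 0, "az": 0, "claw": -1}])

```text
time: 15.55
tool_pos: [0.3901, -0.0955, 0.2288]
tool_rot: [-0.448, 0.448, -0.547, 0.547]
force: [-0.5, -0.1, -0.1]
gripper_width: 0.001
```

```bash
python3 look.py w6; python3 - <<'E'
from h import *
c=cams.read_camera("scene");a=cv2.resize(c["img"][160:220,240:340],None,fx=5,fy=5,interpolation=2)
w=cv2.imread("pics/w6.png");cv2.imwrite("pics/f6.png",np.vstack([a,cv2.resize(w,(500,300))[:300]]))
E
```

```text
t 15.55 pos [ 0.3901 -0.0955  0.2288] F [-0.5 -0.1 -0.1] w 0.0
axes(cols)
 [[-0.196  0.     0.981]
 [-0.981 -0.    -0.196]
 [ 0.    -1.     0.   ]]
delta tool cm [-7.79  0.89 11.69]
turn deg tool [-0.03 -0.3   0.  ]
turn deg tool [-2.00e-02  8.97e+01 -2.00e-02]
guide 0.56 [426. 206.] [ 0.4941 -0.1327  0.07  ]
key 0.8 [434. 208.] [ 0.4992 -0.1331  0.078 ]
square_stop 0.72 [439. 209.] [ 0.5033 -0.1342  0.08  ]
square_stop 0.65 [428. 262.] [ 0.4877 -0.192   0.08  ]
```

View pics/f6.png

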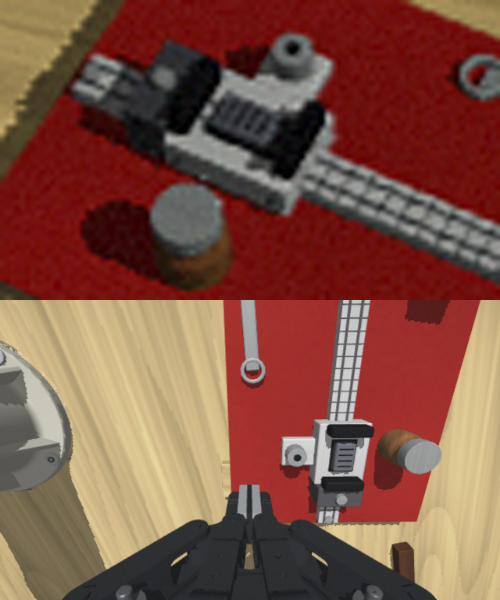

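The guide sits flush against the square stop with no visible gap. The measured distance from key to stop centre is about 60 mm (59 mm expected). The jar and spanner look undisturbed and the arm is clear.

```bash
python3 -c "
from cell import robot
robot.close_job()"
```

```text
the job is handed in; nothing more can be done
```

The guide is now against the square stop with its key let up, and I handed the job in at about 15.7 s of the 38 s allowed. No verdict is reported on hand-in.

- **Press and push:** I pressed the key with closed fingertips at about 7 N, near full travel, and pushed the guide about 95 mm along the rail towards -y. The guide stopped, and after the fingertip slid up to the cheek I felt a firm 16 N, with the key still down. I then lifted straight up and moved clear.
- **Last checks:** The final pictures show no visible gap, and the distance from key to stop centre measured about 60 mm against 59 mm at contact. The force on the tool is about zero. The jar and spanner look unmoved in the pictures; I did not measure any bystander's shift.
- **Not checked directly:** The key being fully up was not measured. It follows from the finger being off it and the guide being at the stop.
- **Disagreements:** The network's top `square_stop` detection in the last picture was actually the guide. I used the second one, which matched the picture. The first move call was refused because of missing keys, and nothing moved.

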